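Clamp a cheese portion with the sunken knob

ROBOT

A 6-joint arm with a two-finger parallel gripper is mounted at the origin on the work surface. World frame = base frame: x ahead of the robot, y to its left, z up, the work surface at z = 0. Lengths are in mm, angles in rad, forces in N, time in s.
With the tool pointing down it reaches from about 325 to 875 mm from the base axis. Payload 4.4 kg.
Tool frame: the origin (TCP) lies on the centre line of the jaws, within the pads' length; the fingertips stand ahead of it and the grasp point (between the pads) lies 6 mm ahead of it (ctrl.tcp_to_tips is the z of the fingertips in the tool frame, in mm); z points along the fingers, y is the direction in which the jaws open and shut (so a half turn about z gives the same grasp; the last joint's range is limited). The gripper opens to 85 mm and grips with 20 to 120 N. Pads are 22 mm wide; open, the fingers measure 114 mm over their backs; the gripper's body (76 mm by 85 mm) begins 54 mm behind the grasp point. The pads swing forward as they close: fully open they stand 13 mm farther back than shut.
Start: joints at [0.982, 0.207, 1.542, -0, 1.393, -0.15], TCP at [244.3, 520.524, 256.282] pointing down, gripper open.
Joint ranges: [-2.73, 2.73], [-0.86, 2.22], [0.23, 2.46], [-1.11, 4.25], [0.08, 2.63], [-2.82, 2.82]. Speed limits (rad/s): [2.79, 2.79, 3.14, 3.14, 3.14, 3.14].

INTERFACE

Orientations are given as a 3x3 rotation matrix whose columns are the frame's x, y, z axes.
In Python, from plant import ctrl, sensors, optics gives the robot as it stands. Calls block until the motion is done:
- ctrl.move_ptp(position, orientation): joint-space move of the TCP to a pose.
- ctrl.move_l(position, rot=None, vel=150, threshold=None): straight line of the TCP; rot=None keeps the orientation; vel is the mean speed in mm/s. With threshold (N) it stops when the force on the tool has changed by that much, and returns True; else False.
- ctrl.set_joints(angles): joint-space move.
- ctrl.gripper_to(opening, force=None): finger opening in mm; force is the grip in N (None keeps the last); returns when the fingers have stopped.
- ctrl.hold(seconds).
- ctrl.solve_ik(position, orientation): joint angles nearest the present ones, or None.
- sensors.read_state(): the state.
- optics.grab_frame(name): name is "side" or "top" or "wrist"; returns (picture, depth): 400x640x3 uint8, red, green, blue; 400x640 float32, mm along the optical axis (not along the pixel's ray), 0 where there is no reading.
- optics.camera_params(name): a dict with "mtx" (3x3 intrinsics, pixels), "R" (3x3) and "t" (3): a world point X has camera coordinates R X + t; the wrist camera has in their place "T_tool_cam" (4x4, takes a point from camera to tool coordinates, whose origin is the TCP and whose axes are the flange's). Camera axes: x right, y down, z forward; pixel columns grow to the right and rows downward; lengths in mm; the calibration is good to about 2 mm. The wrist camera is an equidistant fisheye: a pixel r from the principal point sees the ray r / f radians off the axis. A picture is of the moment at which its call begins: read the wrist's pose just before it. camera_params takes no time and is no camera call.
A pose or a line that the arm cannot do raises ctrl.MotionError and nothing moves.
- ctrl.finish_job(): hands the job in, once; it reports no verdict.
The state is a dict: "t": time; "q": joint angles; "qvel": joint speeds; "tau": joint torques, N m; "eef_pos": TCP position; "eef_rot": TCP orientation; "force": force on the tool from outside, world axes, zero at the start; "wrist_torque": the same for the moment, N m; "grip_width": finger opening in mm.
Only numpy, scipy, OpenCV 4.12 (cv2) and the standard library are available. Lean on these libraries where they do the work, as an engineer would, in place of code of your own. Each camera call takes 0.05 s, during which the arm holds its last target.

TASK

Stand the rectangular cheese portion, rind up, on the white base of the cutting clamp between the steel jaw and the fence, its long side along them. Then reach into the well, turn the sunken knob clockwise until the jaw holds the portion snugly against the stop plate of the fence - a light but definite squeeze of about 10 N, felt as the knob turning stiffer, never so hard that it bites into the cheese - and let go. Do not lean hard on the walls of the well, and leave everything else on the counter where it is.

Things in the scene. Friction and masses are not known exactly. Their poses are not given: they have to be found in the camera images.
- holder: the cutting clamp, fixed: white base plate 150 mm (its x) by 270 mm (its y), its top 12 mm above the counter. Origin at counter level, 10 mm to +y of the plate's centre; z up. Along its y in order: well block, jaw, bay for the cheese, fence (+y). The bay (54.5 to 65.5 mm) is open at both x ends; the portion goes at x = 0 (within 25 mm), long side along x, midway between jaw and stop, underside on the plate
- well: aluminium block 100 x 100 x 53 mm on the base plate, origin at the centre of its underside, holder (0, -90, 12) mm. In its top a round well 78 mm wide, 47 mm deep (floor 18 mm, rim 65 mm above the counter), the knob in its middle, 32 mm between each flat of the knob and the wall. A fully open gripper may be too wide to go in: open it only part way, below 40 mm
- knob_top (a point): centre of the top of the knob, on its axis, 54 mm above the counter, 11 mm below the rim of the well. The knob is a black upright bar 26 mm long (along this frame's x) and 14 mm thick (y); its flats reach 34 mm down from the top. It turns about the vertical; at the start its bar lies along the holder's x
- knob (a joint): turn of the knob, rad: 0 at the start (jaw fully open), grows clockwise seen from above, up to 4; drives the jaw 6 mm per rad to the fence. Friction about 0.15 N m against any motion (so a paused grip may read it either way); stays where left. With the cheese squeezed its torque back on the hand grows 0.006 N m per newton of squeeze, and the squeeze about 6 N per 0.1 rad. Cheese meets the stop after 1.4 to 3.3 rad
- jaw: steel moving jaw with a black rubber facing that gives 1 mm per 10 N; 96 mm (x) by 16 mm thick, top 58 mm above the counter. Origin on its unsqueezed clamping face (looks to the holder's +y), at the level of the base plate's top; starts at holder y = -22 mm and moves to +y
- fence: fixed steel fence, plate 90 by 12 mm, top 56 mm above the counter, foot on its far side; holder y = 41 to 45 mm. Origin on its steel face (looks to -y, to the jaw), at the level of the base plate's top. From this face a white stop plate, 60 mm wide, stands out by 1.5 to 8.5 mm, set differently each time and not measured: the cheese is squeezed against that stop
- portion: the cheese portion to clamp: rectangular block of pale yellow cheese, 64 mm (its x) by 46 mm (its y), 48 mm tall, brown rind on top; about 0.15 kg. Origin: centre of its underside; z up. Jaw and fence take it across its 46 mm; either way round will do
- round_cheese: small round cream-coloured cheese, 64 mm across, 40 mm tall, about as big as the portion but round; a bystander. Origin: centre of its underside
- half_wheel: big half wheel of cheese with brown rind, radius 85 mm, 60 mm tall; a bystander. Origin: middle of the cut face, underside
- jar: amber glass jar with a metal lid, 60 mm across, 85 mm tall; a bystander. Origin: centre of its underside
- tub: white ceramic bowl, 90 mm across, 50 mm tall; a bystander. Origin: centre of its underside
- knife: cheese knife lying flat, wooden handle, 275 mm long; a bystander
- brush: small rind brush lying flat; a bystander
Mind the look-alikes: they are no part of the job. Leave any pink or purple look-alike of the portion alone.

How it is judged (in metres and radians):
On the way, in this order (a step that is already met when the one before it is completed fails the run):
1. the portion stands on the base plate between jaw and fence, let go of and not yet squeezed (x of portion in the frame of holder between -0.025 and 0.025 m and y of portion in the frame of holder between -0.005 and 0.03 m and z of portion in the frame of holder between 0.008 and 0.016 m and angle between portion's own z axis and vertical below 0.1 rad and angle between the x axis of portion and the x axis of holder, either way round below 0.15 rad and contact force between the fingers and portion below 0.1 N and contact force between jaw and portion below 2 N), for 0.2 s.
2. the jaw, driven by the knob, squeezes it against the stop of the fence (contact force between jaw and portion above 4 N), for 0.2 s.
At the end, for the whole second after the job is handed in: the portion stands upright, rind up, at rest on the base plate, its origin 8 to 16 mm above the counter and within 25 mm of the holder's x = 0 and between y = -5 and 30 mm, square to the jaw within 0.15 rad; the jaw squeezes it with 5 to 17 N (x of portion in the frame of holder between -0.025 and 0.025 m and y of portion in the frame of holder between -0.005 and 0.03 m and z of portion in the frame of holder between 0.008 and 0.016 m and angle between portion's own z axis and vertical below 0.1 rad and angle between the x axis of portion and the x axis of holder, either way round below 0.15 rad and contact force between jaw and portion between 5 and 17 N and linear speed of portion below 0.01 m/s); the robot touches nothing.
It fails at once if the jaw bites into the cheese (more than 25 N) (contact force between jaw and portion above 25 N).
It fails at once if the fingers lean on the well with more than 20 N (contact force between the fingers and well above 20 N).
It fails at once if a bystander is shifted by more than 30 mm (distance of any of round_cheese, half_wheel, jar, tub, knife, brush from where it was at the start of the episode above 0.03 m).
It also fails if it takes over 72 s, if anything falls off the work surface, if the arm or the gripper's body presses on something with over 40 N, if the wrist force passes 120 N, or if a joint passes its speed limit or range.

## Working session

There is one attempt and no reset: what is moved stays moved. The work goes in short steps, each a Python script; the robot and the scene stay as the last script left them, time stands still between calls to the robot, and variables do not carry over. Pictures are saved under pics/ and viewed, and the job is handed in when it is done.

```bash
ls; mkdir -p pics; python3 - <<'E'
from plant import ctrl,sensors,optics
import cv2,numpy as np
s=sensors.read_state();print(s, ctrl.tcp_to_tips)
for n in("top","side","wrist"):
    p,d=optics.grab_frame(n);cv2.imwrite(f"pics/{n}0.png",p[:,:,::-1]);np.savez(f"{n}0.npz",p=p,d=d)
    print(n,optics.camera_params(n))
E
```

```text
pics
{'t': 0.0, 'q': array([ 9.81492135e-01,  2.07439714e-01,  1.54294670e+00,  1.42239945e-05,
        1.39352117e+00, -1.50519895e-01]), 'qvel': array([-1.24280277e-04, -3.50727096e-04, -1.78408834e-05,  4.91816823e-04,
       -8.42300406e-04, -1.01913089e-03]), 'tau': array([-1.17641506e-03, -3.83029711e+01, -2.91597265e+01, -3.23552649e-04,
        1.05747295e-02, -1.95204416e-05]), 'eef_pos': array([243.90524227, 519.93202895, 255.1179563 ]), 'eef_rot': array([[-9.05267504e-01,  4.24840042e-01, -1.29823801e-03],
       [ 4.24841872e-01,  9.05265547e-01, -1.91668433e-03],
       [ 3.60965894e-04, -2.28665791e-03, -9.99997320e-01]]), 'force': array([0.09195599, 0.68780814, 0.87896229]), 'wrist_torque': array([-0.00831497,  0.00048785,  0.00409677]), 'grip_width': 85.61263396427469} 25.0
top {'mtx': array([[370.79237823,   0.        , 331.36663936],
       [  0.        , 370.79237823, 199.26923624],
       [  0.        ,   0.        ,   1.        ]]), 'R': array([[ 0.02786781, -0.99960553, -0.00348963],
       [-0.99758159, -0.02758868, -0.0637953 ],
       [ 0.06367386,  0.0052590
[... 280 characters left out ...]
785, -0.01139909],
       [-0.06364451,  0.73535343, -0.6746886 ],
       [ 0.07355583, -0.67076389, -0.73801446]]), 't': array([ 584.93425377,   20.10248362, 1647.07568017])}
wrist {'mtx': array([[309.70691629,   0.        , 319.40191103],
       [  0.        , 309.70691629, 201.99026756],
       [  0.        ,   0.        ,   1.        ]]), 'T_tool_cam': array([[-6.73076172e-04, -9.52100660e-01, -3.05784043e-01,
         7.89349262e+01],
       [ 9.99999601e-01, -4.61095192e-04, -7.65464620e-04,
         7.66793041e-01],
       [ 5.87803818e-04, -3.05784436e-01,  9.52100590e-01,
        -1.17457514e+02],
       [ 0.00000000e+00,  0.00000000e+00,  0.00000000e+00,
         1.00000000e+00]])}
```

View pics/top0.png

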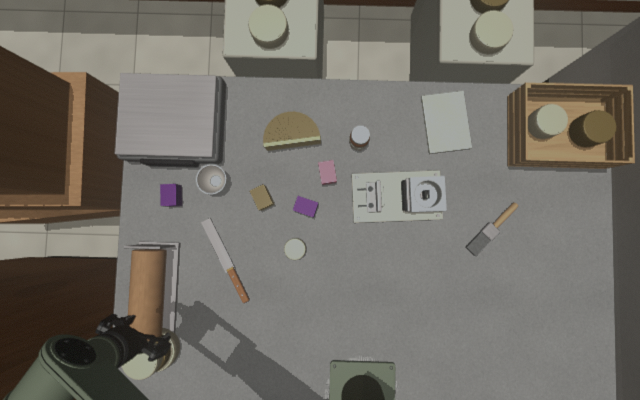

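View pics/side0.png

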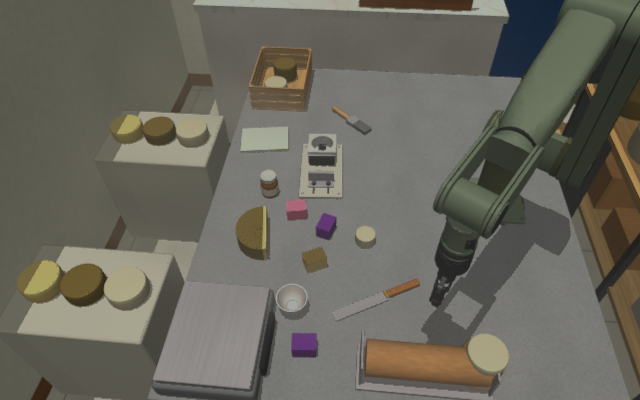

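View pics/wrist0.png

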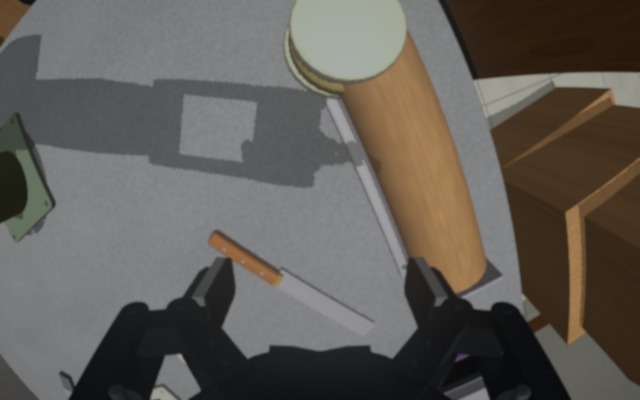

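The portion is the brown-topped block at top-picture pixel (261,197). The clamp is at about (398,197), with its fence to the left (world +y) and the knob at (426,195). Next I'll measure both using depth.

```bash
cat > h.py <<'E'
import numpy as np,cv2
from plant import ctrl,sensors,optics
def cloud(n,d):
    c=optics.camera_params(n);K=c["mtx"]
    v,u=np.mgrid[0:400,0:640]
    X=np.stack([(u-K[0,2])/K[0,0]*d,(v-K[1,2])/K[1,1]*d,d],-1)
    return (X-c["t"])@c["R"]   # R^T (X-t)
def proj(n,P):
    c=optics.camera_params(n);X=c["R"]@np.asarray(P,float)+c["t"];x=c["mtx"]@X;return x[:2]/x[2]
def wcloud(d,pos,rot):
    c=optics.camera_params("wrist");K=c["mtx"];T=c["T_tool_cam"]
    v,u=np.mgrid[0:400,0:640];x=(u-K[0,2])/K[0,0];y=(v-K[1,2])/K[1,1]
    th=np.hypot(x,y)+1e-9;t=np.tan(th)/th
    X=np.stack([x*t*d,y*t*d,d],-1)
    return (X@T[:3,:3].T+T[:3,3])@rot.T+pos
E
python3 - <<'E'
from h import *
for n,boxes in (("top",{"portion":(245,180,280,215),"holder":(345,165,455,230)}),):
    z=np.load(f"{n}0.npz");W=cloud(n,z["d"]);p=z["p"]
    print("counter z",np.median(W[300:340,400:480,2]))
    u0,v0,u1,v1=boxes["portion"]
    S=W[v0:v1,u0:u1].reshape(-1,3);C=p[v0:v1,u0:u1].reshape(-1,3).astype(int)
    m=(S[:,2]>38)&(S[:,2]<58)
    T=S[m];print(len(T),T.mean(0),cv2.minAreaRect(T[:,:2].astype(np.float32)))
    u0,v0,u1,v1=boxes["holder"]
    S=W[v0:v1,u0:u1].reshape(-1,3)
    for lo,hi in((6,18),(58,72),(50,58)):
        T=S[(S[:,2]>lo)&(S[:,2]<hi)];print(lo,len(T),T.mean(0),cv2.minAreaRect(T[:,:2].astype(np.float32)))
    cv2.imwrite("pics/z_holder.png",cv2.resize(p[155:240,240:460],None,fx=3.6,fy=3.6,interpolation=cv2.INTER_CUBIC)[:,:,::-1])
z=np.load("side0.npz");p=z["p"];cv2.imwrite("pics/z_side.png",cv2.resize(p[120:280,230:390],None,fx=3.7,fy=3.7,interpolation=cv2.INTER_CUBIC)[:,:,::-1])
E
```

```text
counter z 0.5517763568758645
355 [569.49909834 311.64596681  48.15111215] ((569.9901733398438, 312.4671936035156), (65.19566345214844, 46.05585479736328), 27.31719207763672)
6 2828 [582.14467241 -68.29178673  12.62327537] ((582.2083740234375, -100.0758056640625), (161.18748474121094, 326.29315185546875), 2.898319959640503)
58 745 [ 590.66450016 -163.41112573   64.42195245] ((588.3241577148438, -124.0819320678711), (100.16434478759766, 196.4061279296875), 3.6881837844848633)
50 367 [586.11460915 -96.13093937  54.5371555 ] ((588.22216796875, -117.44548034667969), (96.02533721923828, 186.1995391845703), 1.5999301671981812)
```

View pics/z_holder.png

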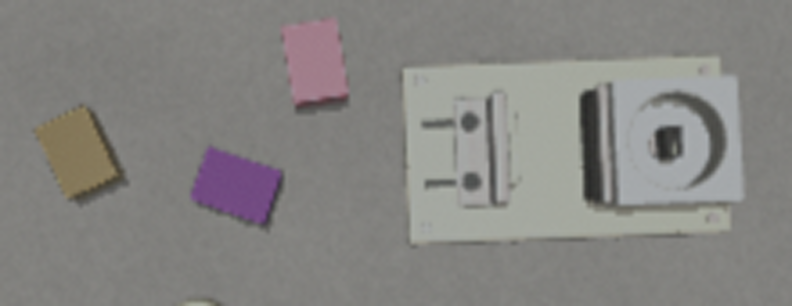

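View pics/z_side.png

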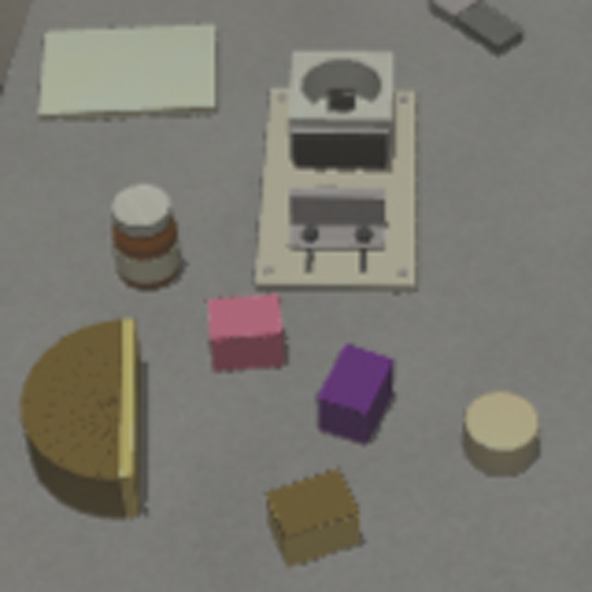

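```bash
cat >> h.py <<'E'
def Rt(a):  # tool down, tool x at world angle a
    x=np.array([np.cos(a),np.sin(a),0]);z=np.array([0,0,-1.]);return np.stack([x,np.cross(z,x),z],1)
def shot(name,tag):
    s=sensors.read_state();p,d=optics.grab_frame(name);cv2.imwrite(f"pics/{tag}.png",p[:,:,::-1])
    np.savez(f"{tag}.npz",p=p,d=d,pos=s["eef_pos"],rot=s["eef_rot"]);return p,d,s
E
python3 - <<'E'
from h import *
ctrl.move_ptp([600,-110,250],Rt(np.pi))
p,d,s=shot("wrist","w1");print(s["t"],s["eef_pos"],s["q"])
print(np.isnan(d).sum(),(d>0).mean())
E
```

```text
2.7167 [ 600.09601252 -109.06470438  250.01005537] [-3.21723937e-01  2.84594082e-01  1.45855569e+00  2.89811616e-04
  1.39849898e+00 -1.89380239e+00]
0 0.9961171875
```

View pics/w1.png

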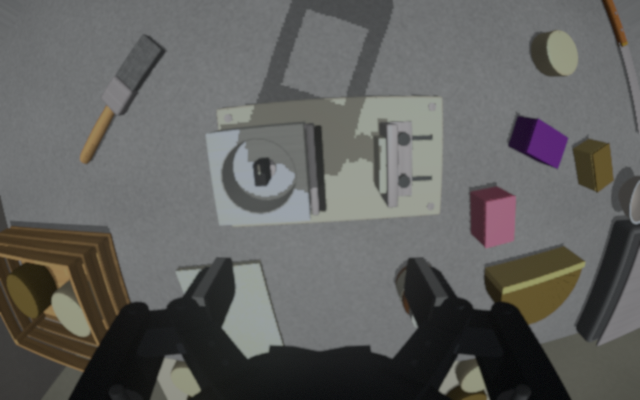

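The wrist view shows the whole clamp. The well block is at (262,172), the knob near (263,172), the jaw strip at u≈318 and the fence and stop at u≈385. I'll fit the pieces from the depth points.

```bash
python3 - <<'E'
from h import *
z=np.load("w1.npz");p=z["p"];d=z["d"];W=wcloud(d,z["pos"],z["rot"])
print("counter",np.median(W[60:90,420:470,2]))
roi=np.zeros((400,640),bool);roi[85:235,200:450]=1
def rect(m,n):
    T=W[m];r=cv2.minAreaRect(T[:,:2].astype(np.float32));print(n,m.sum(),T.mean(0).round(1),np.round(r[0],1),np.round(r[1],1),round(r[2],2));return T
Z=W[...,2]
# base plate: points 7..18 or above 50 on whole
m=roi&(Z>7)&(Z<18);m=cv2.morphologyEx(m.astype(np.uint8),cv2.MORPH_OPEN,np.ones((3,3)))>0;rect(m,"plate")
left=np.zeros_like(roi);left[110:235,200:309]=1
m=left&(Z>61)&(Z<69);m=cv2.morphologyEx(m.astype(np.uint8),cv2.MORPH_OPEN,np.ones((3,3)))>0
rect(m,"block")
k=np.zeros_like(roi);k[150:195,245:285]=1
rect(k&(Z>50)&(Z<57.5),"knobtop")
j=np.zeros_like(roi);j[115:225,302:335]=1
rect(j&(Z>54)&(Z<60.5),"jawtop")
f=np.zeros_like(roi);f[110:220,365:425]=1
rect(f&(Z>53)&(Z<59),"fencetop")
# well circle: inner hole pts low
m=left&(Z<30)&(Z>12);m=cv2.morphologyEx(m.astype(np.uint8),cv2.MORPH_OPEN,np.ones((3,3)))>0;rect(m,"floor")
# upper rows profile along y through bay at several world x
for n,(a,b,c,e) in {"A":(95,235,200,450)}.items():
    cv2.imwrite("pics/w1z.png",cv2.resize(p[a:b,c:e],None,fx=3.2,fy=3.2,interpolation=cv2.INTER_CUBIC)[:,:,::-1])
for x in(570,585,600):
    s=roi&(abs(W[...,0]-x)<2);T=W[s];T=T[np.argsort(T[:,1])];T=T[T[:,1]>-130]
    print(x," ".join(f"{a:.0f}:{b:.0f}" for a,b in T[:,1:]))
E
```

```text
counter -0.019451569729724838
plate 14976 [572.  -58.9  12.1] [586.7 -90.9] [150.8 270.2] 3.63
block 4809 [ 589.7 -169.8   64.6] [ 592.  -171.5] [100.6 101.1] 3.76
knobtop 321 [ 591.4 -171.1   53.5] [ 592.  -171.5] [26.1 14.3] 3.04
jawtop 1278 [ 586.6 -112.3   56.1] [ 588.3 -112.8] [95.6 18.7] 3.4
fencetop 918 [581.1 -32.6  55.5] [582.5 -32.4] [88.4 12.4] 3.5
floor 2820 [ 595.  -175.    18.5] [ 585.5 -175. ] [91.7 74.8] 5.39
570 -129:64 -129:64 -129:65 -129:66 -129:63 -128:65 -128:65 -128:66 -128:63 -127:64 -127:65 -127:65 -126:64 -126:64 -126:64 -126:65 -125:64 -125:64 -125:66 -124:64 -124:64 -124:64 -124:41 -124:64 -123:64 -123:65 -123:65 -123:43 -123:45 -123:46 -123:47 -122:41 -122:42 -122:45 -122:47 -122:49 -120:55 -120:56 -120:57 -119:57 -119:57 -119:58 -119:58 -118:55 -118:56 -118:57 -118:58 -117:57 -117:56 -117:57 -117:58 -116:56 -116:57 -116:58 -116:58 -115:56 -115:57 -115:58 -115:58 -114:57 -114:57 -114:58 -114:58 -113:53 -113:53 -113:55 -113:55 -112:54 -112:54 -112:55 -112:55 -111:54 -111:55 -111:55 -111:56 -110:55 -110:55 -110:56 -110:56 -109:56 -109:54 -109:56 -109:56 -10
[... 9422 characters left out ...]
1:19 -0:17 0:16 0:15 1:17 1:16 1:16 3:13 4:12 4:10 5:13 5:12 6:11 6:12 6:12 7:12 8:12 8:12 8:11 9:14 9:11 9:11 10:11 11:10 11:13 12:12 12:11 13:11 13:11 13:11 14:12 14:11 15:10 15:12 16:11 16:10 17:13 17:12 17:11 18:12 18:11 19:12 19:12 20:10 21:12 21:12 21:11 22:12 22:12 22:11 23:13 23:13 23:12 24:11 25:12 25:12 25:11 26:12 26:11 26:11 27:13 27:12 28:11 28:13 28:12 29:10 30:12 30:12 30:11 31:11 31:14 32:12 32:11 33:12 33:12 33:12 33:12 34:12 34:12 34:12 34:12 35:12 36:12 36:10 36:13 37:12 37:13 37:11 38:12 38:11 38:12 39:11 39:12 40:12 41:11 42:10 42:13 42:12 43:12 49:-0 49:-0 49:1 50:1 51:-1 51:0 51:-0 52:0 53:0 53:-1 53:-2 54:0 55:-1 55:-1 56:0 56:-0 56:-0 57:0 57:0 58:-1 58:1 59:-0 59:-1
```

View pics/w1z.png

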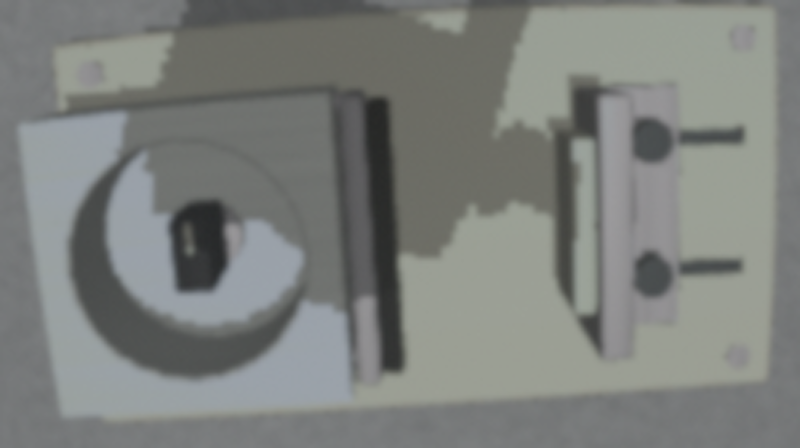

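Clamp pose found. The knob axis is at (592,-171.5), the clamp yaw is +3.65° and its origin is (586.2,-81.2). The parts measure 151x270, 101x101, 26x14.3 and 96x19, against the true sizes given. The stop face is at holder y≈35.3, so the gap is about 57.4 mm and the bay centre is y≈6.6. Now I'll hover over the portion.

```bash
python3 - <<'E'
from h import *
a=np.radians(117.3)
ctrl.move_ptp([570,312,200],Rt(a))
p,d,s=shot("wrist","w2");print(s["t"],s["eef_pos"],s["q"])
W=wcloud(d,s["eef_pos"],s["eef_rot"]);Z=W[...,2]
m=(abs(W[...,0]-570)<60)&(abs(W[...,1]-312)<60)&(Z>44)&(Z<52)
m=cv2.morphologyEx(m.astype(np.uint8),cv2.MORPH_OPEN,np.ones((3,3)))>0
T=W[m];print(m.sum(),T.mean(0),cv2.minAreaRect(T[:,:2].astype(np.float32)))
E
```

```text
4.3333 [570.35799354 311.49003299 200.16510275] [ 3.67021221e-01  4.08339525e-01  1.40022502e+00 -4.25853446e-04
  1.33271268e+00 -1.09186214e-01]
3442 [569.79660631 313.72431988  47.67254055] ((570.22216796875, 313.04193115234375), (63.84220504760742, 46.91884994506836), 27.188396453857422)
```

View pics/w2.png

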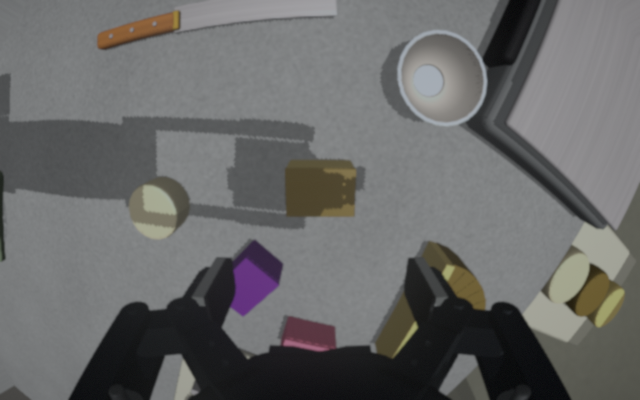

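```bash
python3 - <<'E'
from h import *
a=np.radians(117.2)
ctrl.move_l([570.2,313,100],Rt(a),vel=150)
print(ctrl.move_l([570.2,313,33],Rt(a),vel=80,threshold=15))
ctrl.gripper_to(55,force=25)
s=sensors.read_state();print(s["t"],s["grip_width"],s["eef_pos"],s["force"])
ctrl.move_l([570.2,313,150],vel=150)
s=sensors.read_state();print(s["t"],s["grip_width"],s["force"])
b=np.radians(93.65)
ctrl.move_ptp([585.8,-74.6,150],Rt(b))
p,d,s=shot("wrist","w3");print(s["t"],s["eef_pos"],s["force"],s["grip_width"])
shot("side","s3")
E
```

```text
False
6.5083 63.762570009931224 [570.89401739 313.30119359  34.00773141] [ 0.10131176 -0.11935088  2.54756109]
7.4417 63.76015098589181 [-1.03556014  0.54715451 -1.38332717]
8.8833 [585.9538376  -73.48278124 149.87650232] [ 0.82844771  0.09221509 -1.20411806] 63.89468529438196
```

View pics/w3.png

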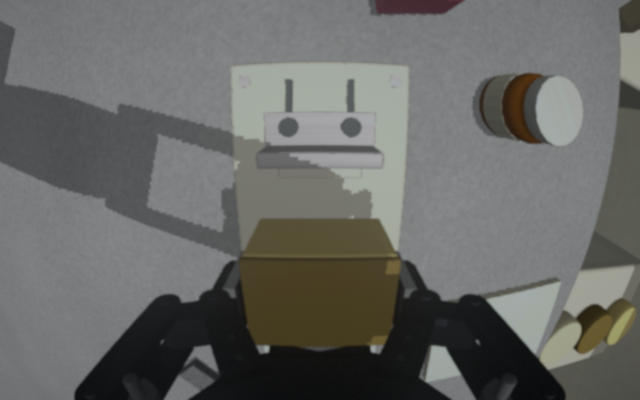

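The portion is held straight, its +y face at about (320,235) and its top at (320,300). I'll check its offset in the grasp from depth before lowering.

```bash
python3 - <<'E'
from h import *
z=np.load("w3.npz");W=wcloud(z["d"],z["pos"],z["rot"])
H=(W-np.array([586.2,-81.2,0]))@np.array([[np.cos(t:=np.radians(3.65)),-np.sin(t),0],[np.sin(t),np.cos(t),0],[0,0,1]])
print("tcp in H",((z["pos"]-[586.2,-81.2,0])@np.array([[np.cos(t),-np.sin(t),0],[np.sin(t),np.cos(t),0],[0,0,1]])).round(1))
for v in range(212,345,10):
    print(v,[tuple(H[v,u].round(1)) for u in(270,320,370)])
s=sensors.read_state();print(s["eef_pos"],s["t"])
E
```

```text
tcp in H [  0.2   7.7 149.9]
212 [(np.float64(-43.7), np.float64(-4.6), np.float64(11.5)), (np.float64(0.5), np.float64(-4.4), np.float64(11.7)), (np.float64(44.8), np.float64(-4.6), np.float64(11.2))]
222 [(np.float64(-24.8), np.float64(30.0), np.float64(123.0)), (np.float64(0.5), np.float64(30.3), np.float64(123.3)), (np.float64(25.7), np.float64(30.3), np.float64(123.6))]
232 [(np.float64(-22.8), np.float64(30.1), np.float64(135.8)), (np.float64(0.5), np.float64(30.7), np.float64(136.8)), (np.float64(23.9), np.float64(30.0), np.float64(135.4))]
242 [(np.float64(-21.0), np.float64(30.6), np.float64(147.7)), (np.float64(0.5), np.float64(30.2), np.float64(146.6)), (np.float64(22.1), np.float64(30.4), np.float64(147.3))]
252 [(np.float64(-19.8), np.float64(30.0), np.float64(156.1)), (np.float64(0.5), np.float64(30.2), np.float64(155.9)), (np.float64(20.7), np.float64(30.3), np.float64(156.5))]
262 [(np.float64(-18.7), np.float64(29.5), np.float64(163.6)), (np.float64(0.5), np.float64(29.8), np.float64(163.7)), (np.float64(19.6), np.float64(29.9), np.float64(164.2))]
272 [(np.float64(-
[... 737 characters left out ...]
4(164.7)), (np.float64(0.5), np.float64(6.2), np.float64(164.5)), (np.float64(21.6), np.float64(5.1), np.float64(163.7))]
322 [(np.float64(-21.0), np.float64(-0.6), np.float64(163.6)), (np.float64(0.6), np.float64(-0.3), np.float64(163.3)), (np.float64(22.1), np.float64(-0.5), np.float64(163.7))]
332 [(np.float64(-21.4), np.float64(-5.8), np.float64(164.5)), (np.float64(0.6), np.float64(-6.4), np.float64(163.1)), (np.float64(22.6), np.float64(-6.4), np.float64(163.8))]
342 [(np.float64(-22.0), np.float64(-12.4), np.float64(164.2)), (np.float64(0.6), np.float64(-12.8), np.float64(162.9)), (np.float64(23.2), np.float64(-12.6), np.float64(163.9))]
[586.03030607 -73.18723203 149.93463545] 8.9833
```

```bash
python3 - <<'E'
from h import *
R=Rt(np.radians(93.65));x,y=585.6,-75
ctrl.move_l([x,y,75],R,vel=120)
ctrl.move_l([x,y,50],R,vel=50,threshold=12)
print(ctrl.move_l([x,y,43],R,vel=20,threshold=4))
s=sensors.read_state();print(s["t"],s["eef_pos"],s["force"])
ctrl.gripper_to(84)
ctrl.hold(0.2)
s=sensors.read_state();print(s["t"],s["grip_width"],s["eef_pos"],s["force"])
ctrl.move_l([x,y,130],vel=150)
p,d,s=shot("wrist","w4");print(s["t"])
W=wcloud(d,s["eef_pos"],s["eef_rot"]);Z=W[...,2]
m=(abs(W[...,0]-586)<40)&(abs(W[...,1]+75)<35)&(Z>57.5)&(Z<64)&(W[...,1]>-102)
m=cv2.morphologyEx(m.astype(np.uint8),cv2.MORPH_OPEN,np.ones((3,3)))>0
T=W[m];print(m.sum(),T.mean(0),cv2.minAreaRect(T[:,:2].astype(np.float32)))
E
```

```text
True
10.725 [586.37811173 -75.24443963  45.93685825] [-0.67600614 -0.32285146  3.42061576]
11.2667 84.00184598464412 [584.85835782 -74.79229555  44.27977303] [ 0.62733981  0.41344256 -0.69972817]
11.9833
6053 [586.18435358 -74.04084716  59.82543425] ((586.3104248046875, -75.22964477539062), (64.59231567382812, 45.5526008605957), 3.62347674369812)
```

View pics/w4.png

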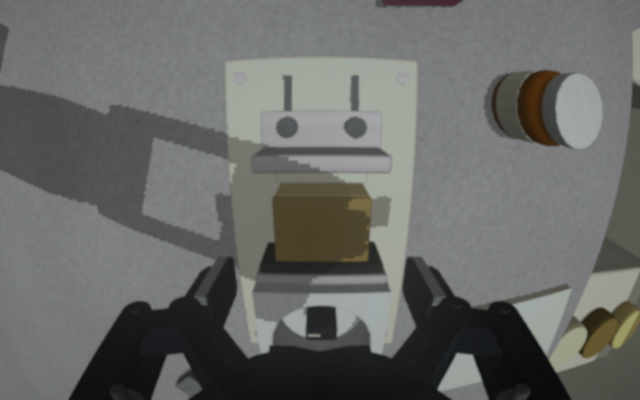

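The portion stands on the plate with its top at z=59.8, at holder (0,6), yaw 3.62°. It's clear of the jaw and the stop. Next is the knob.

```bash
python3 - <<'E'
from h import *
R=Rt(np.radians(183.65))
ctrl.gripper_to(30)
ctrl.move_ptp([592,-171.5,130],R)
print(ctrl.move_l([592,-171.5,90],R,vel=80,threshold=10))
ctrl.hold(0.3);s=sensors.read_state();print(s["eef_pos"],s["eef_rot"][:,0],s["grip_width"])
print(ctrl.move_l([592,-171.5,50],R,vel=40,threshold=5))
ctrl.hold(0.2)
s=sensors.read_state();print(s["t"],s["grip_width"],s["eef_pos"],s["force"],s["wrist_torque"])
ctrl.gripper_to(8,force=25)
for i in range(4):
    ctrl.hold(0.1)
    s=sensors.read_state();print(s["t"],s["grip_width"],s["eef_pos"],s["force"],s["wrist_torque"])
print(s["q"])
E
```

```text
False
[ 592.40409589 -171.68639619   90.65281484] [-0.9979703  -0.06367215 -0.00106925] 30.078553790869847
False
16.4167 29.994280737087795 [ 592.20654406 -171.58941984   50.34301826] [-0.14399338 -1.03227625  0.56941998] [0.0062891  0.03274616 0.01722996]
16.7917 13.38952091699089 [ 592.18329368 -172.15273315   50.36874551] [-1.11797751 -3.4173375   0.74281215] [-0.39253212  0.13314298  0.06569544]
16.8917 13.26245260153985 [ 592.17037844 -172.13750503   50.3592149 ] [-1.08985043 -3.00358446  2.48312776] [-0.47998265  0.11722563  0.03829277]
16.9917 13.576586311756218 [ 592.18442632 -172.11442594   50.35293863] [-1.43786469 -4.19513139  2.06871387] [-0.52530807  0.15479751  0.12489092]
17.0917 13.205887008657143 [ 592.17784779 -172.09322044   50.32742452] [-1.51803866 -3.96123845  2.0794508 ] [-0.59033637  0.16128391  0.06360981]
[-4.22705603e-01  5.25078038e-01  1.57917274e+00 -8.67294349e-04
  1.03652309e+00 -2.05681638e+00]
```

```bash
cat >> h.py <<'E'
import json
def tool_turn(th,x=592.0,y=-172.0,z=50,vel=None):
    s=sensors.read_state();q=np.array(ctrl.solve_ik([x,y,z],Rt(np.radians(183.65)-th)));return q
def avg(n=6,dt=0.02):
    L=[]
    for i in range(n):
        ctrl.hold(dt);s=sensors.read_state();L.append(np.r_[s["wrist_torque"],s["force"],s["eef_pos"],np.arctan2(s["eef_rot"][1,0],s["eef_rot"][0,0]),s["grip_width"],s["t"]])
    L=np.array(L);m=L.mean(0);m[9]=(np.radians(183.65)-m[9]+np.pi)%(2*np.pi)-np.pi;return m,L[:,2].std()
def rep(th):
    m,sd=avg();print(f"th {th:.3f} meas {m[9]:.3f} Tz {m[2]:.3f} sd {sd:.3f} F {m[3:6].round(1)} pos {m[6:9].round(1)} w {m[10]:.1f} t {m[11]:.2f}",flush=True);return m
E
python3 - <<'E'
from h import *
rep(0)
q0=sensors.read_state()["q"]
for th in(0.05,0.2,0.5,0.8):
    q=tool_turn(th)
    if abs(q-q0).max()>1: print(q);break
    ctrl.set_joints(q);rep(th)
E
```

```text
th 0.000 meas -0.000 Tz 0.069 sd 0.023 F [-1.4 -4.5  2.8] pos [ 592.2 -172.1   50.3] w 13.7 t 17.15
th 0.050 meas 0.049 Tz -0.150 sd 0.025 F [-1.1 -3.6  4.5] pos [ 592.2 -172.1   50.3] w 13.5 t 17.50
th 0.200 meas 0.196 Tz -0.132 sd 0.024 F [-2.  -3.5  5.4] pos [ 592.2 -172.1   50.3] w 13.5 t 17.87
th 0.500 meas 0.496 Tz -0.155 sd 0.021 F [-1.5 -3.4  5. ] pos [ 592.2 -172.    50.3] w 13.6 t 18.36
th 0.800 meas 0.796 Tz -0.139 sd 0.040 F [-1.5 -3.1  5.2] pos [ 592.3 -172.    50.3] w 13.5 t 18.85
```

```bash
python3 - <<'E'
from h import *
for th in(1.1,1.3,1.4,1.45,1.5,1.55,1.6,1.65):
    ctrl.set_joints(tool_turn(th));m=rep(th)
    if m[2]<-0.2 or m[2]>-0.09: break
E
```

```text
th 1.100 meas 1.094 Tz -0.179 sd 0.032 F [-1.1 -2.9  5.1] pos [ 592.4 -171.9   50.3] w 13.5 t 19.34
th 1.300 meas 1.293 Tz -0.140 sd 0.013 F [-1.3 -2.9  5.1] pos [ 592.4 -171.9   50.3] w 13.4 t 19.75
th 1.400 meas 1.393 Tz -0.148 sd 0.017 F [-1.1 -2.7  5. ] pos [ 592.4 -171.9   50.3] w 13.6 t 20.10
th 1.450 meas 1.443 Tz -0.152 sd 0.032 F [-0.8 -2.8  5.3] pos [ 592.5 -171.9   50.3] w 13.5 t 20.45
th 1.500 meas 1.493 Tz -0.133 sd 0.032 F [-0.6 -2.7  4.9] pos [ 592.5 -171.9   50.3] w 13.6 t 20.80
th 1.550 meas 1.543 Tz -0.137 sd 0.023 F [-0.6 -2.7  4.9] pos [ 592.5 -171.9   50.3] w 13.6 t 21.15
th 1.600 meas 1.593 Tz -0.141 sd 0.039 F [-0.7 -2.5  4.7] pos [ 592.5 -171.9   50.3] w 13.5 t 21.50
th 1.650 meas 1.644 Tz -0.137 sd 0.030 F [-0.8 -2.7  5.4] pos [ 592.5 -171.9   50.3] w 13.6 t 21.85
```

```bash
cat >> h.py <<'E'
def rep2(th,n=20):
    m,sd=avg(n);q=sensors.read_state()
    print(f"th {th:.3f} meas {m[9]:.4f} Tz {m[2]:.3f} tau6 {q['tau'][5]:.3f} F {m[3:6].round(1)} t {m[11]:.2f}",flush=True);return m
E
python3 - <<'E'
from h import *
b=[]
for th in np.arange(1.68,2.1,0.04):
    ctrl.set_joints(tool_turn(th));m=rep2(th);b.append(m[2])
    if abs(m[2]+.143)>0.03: break
E
```

```text
th 1.680 meas 1.6735 Tz -0.058 tau6 -0.065 F [-0.6 -2.5  5.4] t 22.32
```

```bash
python3 - <<'E'
from h import *
for th in(1.72,1.76):
    ctrl.set_joints(tool_turn(th))
    for i in range(16):
        s=sensors.read_state();print(f"{s['t']:.3f} Tz {s['wrist_torque'][2]:.3f} tau6 {s['tau'][5]:.3f} w6 {s['qvel'][5]:.4f} q6 {s['q'][5]:.4f}");ctrl.hold(0.02)
E
```

```text
22.725 Tz -0.091 tau6 -0.117 w6 -0.0022 q6 -0.3439
22.742 Tz -0.113 tau6 -0.124 w6 0.0009 q6 -0.3439
22.758 Tz -0.146 tau6 -0.127 w6 -0.0000 q6 -0.3439
22.775 Tz -0.056 tau6 -0.128 w6 0.0009 q6 -0.3439
22.792 Tz -0.114 tau6 -0.127 w6 -0.0002 q6 -0.3439
22.808 Tz -0.109 tau6 -0.127 w6 -0.0010 q6 -0.3440
22.825 Tz -0.109 tau6 -0.126 w6 0.0002 q6 -0.3439
22.842 Tz -0.049 tau6 -0.126 w6 -0.0026 q6 -0.3439
22.858 Tz -0.128 tau6 -0.126 w6 -0.0006 q6 -0.3439
22.875 Tz -0.182 tau6 -0.126 w6 0.0000 q6 -0.3440
22.892 Tz -0.149 tau6 -0.125 w6 -0.0013 q6 -0.3439
22.908 Tz -0.055 tau6 -0.125 w6 -0.0015 q6 -0.3440
22.925 Tz -0.112 tau6 -0.125 w6 -0.0019 q6 -0.3439
22.942 Tz -0.083 tau6 -0.125 w6 -0.0004 q6 -0.3439
22.958 Tz -0.152 tau6 -0.125 w6 -0.0011 q6 -0.3439
22.975 Tz -0.122 tau6 -0.125 w6 0.0001 q6 -0.3439
23.242 Tz -0.164 tau6 -0.118 w6 0.0001 q6 -0.3039
23.258 Tz -0.185 tau6 -0.124 w6 -0.0012 q6 -0.3039
23.275 Tz -0.188 tau6 -0.127 w6 -0.0009 q6 -0.3039
23.292 Tz -0.096 tau6 -0.128 w6 0.0001 q6 -0.3039
23.308 Tz -0.105 tau6 -0.128 w6 -0.0014 q6 -0.3039
23.325 Tz -0.153 tau6 -0.128 w6 0.0012 q6 -0.3039
23.342 Tz -0.101 tau6 -0.127 w6 -0.0015 q6 -0.3040
23.358 Tz -0.108 tau6 -0.127 w6 0.0006 q6 -0.3039
23.375 Tz -0.170 tau6 -0.127 w6 -0.0013 q6 -0.3040
23.392 Tz -0.111 tau6 -0.127 w6 -0.0002 q6 -0.3039
23.408 Tz -0.103 tau6 -0.127 w6 0.0003 q6 -0.3040
23.425 Tz -0.067 tau6 -0.126 w6 0.0003 q6 -0.3039
23.442 Tz -0.158 tau6 -0.126 w6 -0.0005 q6 -0.3039
23.458 Tz -0.116 tau6 -0.126 w6 -0.0002 q6 -0.3040
23.475 Tz -0.118 tau6 -0.126 w6 -0.0006 q6 -0.3040
23.492 Tz -0.165 tau6 -0.126 w6 0.0016 q6 -0.3039
```

```bash
timeout 60 python3 - <<'E'
from h import *
import threading,time
q=tool_turn(1.80)
L=[];go=True
def f():
    while go:
        try:
            s=sensors.read_state();L.append((s['t'],s['tau'][5],s['wrist_torque'][2],s['q'][5],s['qvel'][5]))
        except Exception as e: L.append(repr(e));break
th=threading.Thread(target=f);th.start()
ctrl.set_joints(q);go=False;th.join()
print(len(L));
for r in L[::max(1,len(L)//15)]:print(r)
# tiny steps
for k in range(10):
    q=np.array(sensors.read_state()['q']) if 0 else q+np.array([0,0,0,0,0,0.004])
    ctrl.set_joints(q);s=sensors.read_state();print(f"{s['t']:.3f} tau6 {s['tau'][5]:.3f} Tz {s['wrist_torque'][2]:.3f} q6-cmd {s['q'][5]-q[5]:.4f}")
E
```

```text
2
(23.5083, np.float64(-0.12619114480912685), np.float64(-0.12009001024372593), np.float64(-0.3039639024196659), np.float64(0.0009911581600247643))
(23.7583, np.float64(-0.1127300807274878), np.float64(-0.11668269818763807), np.float64(-0.26356654813015884), np.float64(-0.0018443617181882397))
24.008 tau6 0.083 Tz 0.072 q6-cmd -0.0066
24.258 tau6 0.108 Tz 0.126 q6-cmd -0.0067
24.508 tau6 0.108 Tz 0.144 q6-cmd -0.0067
24.758 tau6 0.108 Tz 0.079 q6-cmd -0.0067
25.008 tau6 0.108 Tz 0.108 q6-cmd -0.0067
25.258 tau6 0.108 Tz 0.091 q6-cmd -0.0067
25.508 tau6 0.108 Tz 0.115 q6-cmd -0.0067
25.758 tau6 0.108 Tz 0.123 q6-cmd -0.0067
26.008 tau6 0.108 Tz 0.137 q6-cmd -0.0067
26.258 tau6 0.108 Tz 0.127 q6-cmd -0.0067
```

```bash
python3 - <<'E'
from h import *
q=tool_turn(1.84);q[5]=-0.2639+0.0+0.04+0.0067-0.0004  # approx last command
s=sensors.read_state();print(s['q'][5],q[5]);q[:5]=ctrl.solve_ik([592.0,-172.0,50],Rt(np.radians(183.65)-1.84))[:5]
q[5]=s['q'][5]+0.0067;q00=q[5];np.save("q.npy",q)
for k in range(6):
    q[5]+=0.05;ctrl.set_joints(q);a=sensors.read_state()['tau'][5]
    for _ in range(2):
        q[5]+=0.007;ctrl.set_joints(q);s=sensors.read_state()
    print(f"{s['t']:.2f} th {1.84+q[5]-q00:.3f} big {a:.3f} tau6 {s['tau'][5]:.4f} Tz {s['wrist_torque'][2]:.3f} F {s['force'].round(1)}",flush=True);np.save("q.npy",q)
    if s['tau'][5]>0.13:break
np.save("th.npy",1.84+q[5]-q00)
E
```

```text
-0.22427248003533073 -0.21760000000000002
27.01 th 1.904 big -0.120 tau6 0.0917 Tz 0.093 F [ 0.1 -2.9  5.4]
27.76 th 1.968 big -0.118 tau6 0.0918 Tz 0.101 F [ 0.1 -3.2  4.6]
28.51 th 2.032 big -0.119 tau6 0.0919 Tz 0.107 F [ 0.3 -2.2  4.6]
29.26 th 2.096 big -0.102 tau6 0.1102 Tz 0.124 F [ 0.5 -2.6  4.4]
30.01 th 2.160 big -0.079 tau6 0.1331 Tz 0.139 F [ 0.3 -2.4  4.6]
```

```bash
python3 - <<'E'
from h import *
q=np.load("q.npy");th=float(np.load("th.npy"))
for k in range(4):
    q[5]+=0.015;th+=.015;ctrl.set_joints(q);s=sensors.read_state()
    print(f"{s['t']:.2f} th {th:.3f} tau6 {s['tau'][5]:.4f} F~{(s['tau'][5]-.0919)/.006:.1f} Tz {s['wrist_torque'][2]:.3f} q6e {s['q'][5]-q[5]:.4f}",flush=True);np.save("q.npy",q);np.save("th.npy",th)
    if s['tau'][5]>0.155:break
E
```

```text
30.26 th 2.175 tau6 0.0875 F~-0.7 Tz 0.042 q6e -0.0054
30.51 th 2.190 tau6 0.0960 F~0.7 Tz 0.025 q6e -0.0054
30.76 th 2.205 tau6 0.1200 F~4.7 Tz 0.083 q6e -0.0051
31.01 th 2.220 tau6 0.1059 F~2.3 Tz 0.086 q6e -0.0050
```

```bash
python3 - <<'E'
from h import *
q=np.load("q.npy");th=float(np.load("th.npy"))
for k in range(2):
    q[5]+=0.006;th+=.006;ctrl.set_joints(q);s=sensors.read_state()
    print(f"{s['t']:.2f} th {th:.3f} tau6 {s['tau'][5]:.4f} F~{(s['tau'][5]-.0919)/.006:.1f} Tz {s['wrist_torque'][2]:.3f}",flush=True);np.save("q.npy",q);np.save("th.npy",th)
E
```

```text
31.26 th 2.226 tau6 0.1629 F~11.8 Tz 0.175
31.51 th 2.232 tau6 0.1644 F~12.1 Tz 0.110
```

The squeeze is about 11–12 N, both from torque and from 0.187 rad past contact at 60 N/rad. That's inside the target, so I'll let go.

```bash
python3 - <<'E'
from h import *
ctrl.gripper_to(30)
s=sensors.read_state();p=s["eef_pos"];print(s["t"],s["grip_width"],s["force"])
ctrl.move_l([592,-172,130],vel=60)
R=Rt(np.radians(183.65))
ctrl.move_ptp([600,-110,250],R)
p,d,s=shot("wrist","w5");print(s["t"])
shot("top","t5");shot("side","s5")
W=wcloud(d,s["eef_pos"],s["eef_rot"]);Z=W[...,2]
def rect(m,n):
    m=cv2.morphologyEx(m.astype(np.uint8),cv2.MORPH_OPEN,np.ones((2,2)))>0
    T=W[m];r=cv2.minAreaRect(T[:,:2].astype(np.float32));print(n,m.sum(),T.mean(0).round(1),np.round(r[0],1),np.round(r[1],1),round(r[2],2))
rect((np.hypot(W[...,0]-592,W[...,1]+171.5)<20)&(Z>50)&(Z<57.5),"knob")
rect((abs(W[...,0]-586)<40)&(abs(W[...,1]+70)<30)&(Z>58.5)&(Z<64),"portion")
cv2.imwrite("pics/w5z.png",cv2.resize(p[85:235,200:450],None,fx=3.2,fy=3.2)[:,:,::-1])
E
```

```text
31.8167 30.070549640423486 [0.74689375 0.15085388 0.01108534]
35.15
knob 314 [ 592.5 -169.8   53.1] [ 562.2 -152.5] [ 26.  108.6] 60.37
portion 2524 [585.4 -67.9  60.2] [575.  -69.6] [126.9  57.7] 15.42
```

View pics/w5z.png

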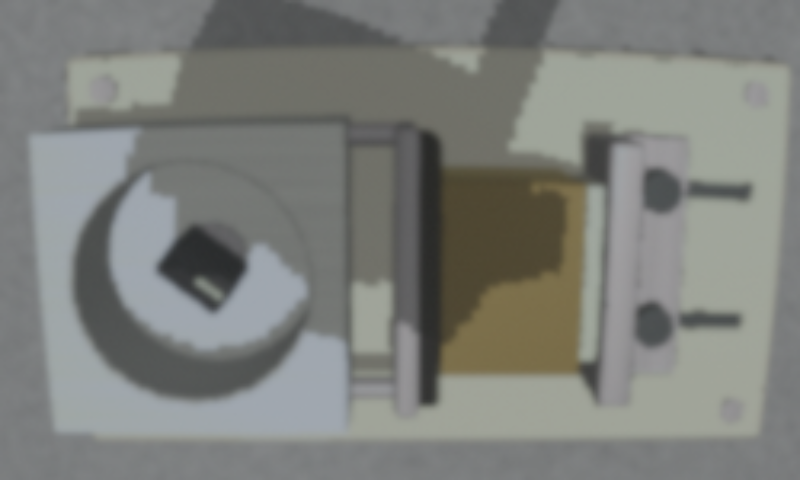

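View pics/t5.png

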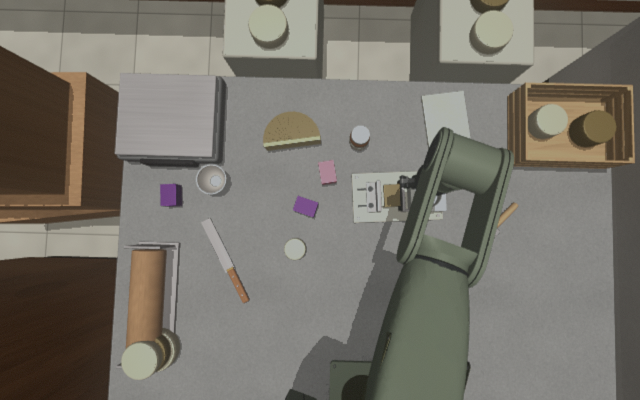

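The wrist picture shows the portion held square between the black jaw facing (crop u≈435) and the white stop (u≈590), the knob turned and the hand clear. The bystanders that can be seen are where they were.

```bash
python3 - <<'E'
from h import *
ctrl.finish_job();print(sensors.read_state()["t"])
E
```

```text
the job is handed in; nothing more can be done
the job is handed in; nothing more can be done
```

I stood the portion on the base plate, turned the knob until the jaw held it against the stop, let go and handed in the job at about 35 s. `finish_job` gives no verdict, so the result below rests on my own checks.

- **Placing:** I gripped the portion by its 64 mm ends and set it down rind up at about holder (0, 6) mm. It was square to the clamp to within 0.1°, with its top at 60 mm, so it was sitting on the plate.
- **Clamping:** Contact showed at about 2.045 rad and I stopped at about 2.23 rad. Two estimates of the squeeze agree at 11–12 N: 12 N from the rise in joint-6 torque (0.092 to 0.164 N m) and 11 N from the angle past contact. Measured torque rose by 0.036 N m per 0.1 rad, as the task describes.
- **After release:** The wrist picture shows the portion upright and square between the jaw facing and the stop, at about holder y = 13 mm. The hand was clear, and the bystanders in view had not moved.

**Checks that failed or disagreed:**
- Torque read with the grip paused often had the wrong sign (about -0.13 N m), and four 0.015 rad steps read too low. I relied only on readings after small forward steps.
- In the last picture, the automatic outline fits for the portion and the knob caught neighbouring parts and were useless. I judged squareness by eye and the portion's y from the average depth point.
- In the final top picture the arm hid part of the brush, so I could not fully confirm it stayed put. The arm did not work near it.

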